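# Set out the ceremony table in the office

### The arm

A 6-joint arm with a two-finger parallel gripper is mounted at the origin on the work surface. World frame = base frame: x ahead of the robot, y to its left, z up, the work surface at z = 0. Lengths are in m, angles in rad, forces in N, time in s.
With the tool pointing down it reaches from about 0.375 to 0.975 m from the base axis. Payload 3.8 kg.
Tool frame: the origin (TCP) lies midway between the tips of the shut fingers; the grasp point (between the pads) lies ctrl.pinch_z behind it (ctrl.pinch_z is the distance from the TCP to the grasp point, in m); z points along the fingers, y is the line along which they close (so a half turn about z gives the same grasp; the last joint's range is limited). The gripper opens to 88 mm and grips with 3 to 60 N. Pads are 18 mm wide; open, the fingers measure 123 mm over their backs; the gripper's body (75 mm by 187 mm) begins 45 mm behind the grasp point.
Start: joints at [1.276, 0.264, 1.604, -0, 1.274, -0.037], TCP at [0.172, 0.653, 0.239] pointing down, gripper open.
Joint ranges: [-2.63, 2.63], [-0.94, 2.18], [0.31, 2.57], [-1.31, 4.45], [0, 2.66], [-2.55, 2.55]. Speed limits (rad/s): [2.57, 2.57, 3.14, 3.14, 3.14, 3.14].

### API

Orientations are given as a rotation vector (axis times angle).
In Python, from bench import readout, camera, order, recognise, outline_of, ctrl gives the robot as it stands. The module is installed in compiled form; this text tells all that it offers.
- The arm moves only by the tool step_arm, never from a script. Its argument "commands" is a list of rows, each a list of 3 entries, a list of its own where there are three numbers: the shift along the tool's x, y, z in mm, then the turn about the tool's z in degrees, then the opening, from -1 (shut) to 1 (fully open). In form: [[[tx, ty, tz], turn, claw], ...]. A call has exactly 5 rows; each row shifts and turns the commanded pose from where the row before left it, along the tool's axes as they then stand; what a row does not reach is not made up. A row lasts 1/8 s, in which the tool goes at most 62.5 mm and 10.7 degrees, less where a joint would pass 70% of its speed; a pose out of reach is approached as far as the arm can. A call is refused whole if a number of a shift passes 62.5 or a number of a turn 10.7, either way. A call with a gripper value outside its range is refused whole. The fingers move at their own pace and stop on an object; "newtons" is the grip in N (left out, the last holds). Time passes only in rows, so rows that do not move let the fingers close, or fill a call up. It gives the time, the measured TCP pose, the force, the opening and the grip force at its end, in the units of the state.
- readout.state(): the state, without advancing time (a new reading comes with each control period).
- camera(name): name is "side" or "top"; returns a dict with "frame" (420x560x3 uint8, red, green, blue), "fovy" (degrees; the focal length in pixels is half the picture's height over the tangent of half this angle, whatever the lens; pixels are square), "cx", "cy" (the principal point, pixels), "position" and "attitude" of the camera in the world. Camera axes: x right, y down, z forward; pixel columns grow to the right and rows downward; lengths in m; the calibration is good to about 2 mm. A picture is of the moment at which its call begins. There is no depth.
- order.hand_in(): hands the job in; it is judged then, once.
Trained networks look in the newest picture that a camera, given by its name, has taken for a name from the list of things; names that differ only in an ending like _2 or _b are one class to them, and where a whole thing is asked for, a point or a joint stands for the part that bears it (a point fixed in the world has none). Each returns a list of dicts, best first, with "conf" (0 to 1); they miss things now and then, are a little off and sometimes report something else, mostly with a low value. They report only what shows in the picture. A call takes as long as a camera call. They do not tell look-alikes from the thing itself.
- recognise(camera, query): "point" ([x, y, z] in m, in the coordinates of the camera as it stood for that picture, good to about 4 mm: the middle of the surface that is visible of it).
- outline_of(camera, query): "region" (420x560 bool, what is visible of it).
The state is a dict: "time": time; "qpos": joint angles; "qd": joint speeds; "effort": joint torques, N m; "tcp_pos": TCP position; "tool_rot": TCP orientation; "contact_force": force on the tool from outside, world axes, zero at the start; "moment": the same for the moment, N m; "gripper_width": finger opening in m; "grip_force": force on a finger pad.
Only numpy, scipy, OpenCV 4.12 (cv2) and the standard library are available. Lean on these libraries where they do the work, as an engineer would, in place of code of your own. Each camera call takes 0.05 s, during which the arm holds its last target. There are 200 camera calls.

### The job

Set out the office ceremony table in this order: lay the red lacquer disc on the middle of the wooden plinth, stand the gold stupa upright on the middle of the disc, then stand the silver cup on the table upright and midway between the plinth and the plate of oranges, on the line joining their centres. Last, pick up the yellow and the pink candle together in one grasp and lay them down side by side, as a pair centred on the black slab, lengthwise along it. Leave the flower vase standing where it is.

Things in the scene. Friction and masses are not known exactly. Their poses are not given: they have to be found in the camera images.
- plinth: Fixed stepped dark-wood plinth: 110 x 110 mm foot, flat square top 90 x 90 mm, 40 mm above the table. Origin at the centre of its underside, on the table; z up. The plate's centre lies exactly 240 mm away along the plinth's own y axis, to its +y or its -y side (this varies), so the midpoint between them is 120 mm from each.
- plate: Fixed small white enamel plate with a red rim, 110 mm across, carrying three oranges (fixed to it) up to 53 mm above the table. Origin at the centre of its underside, on the table.
- slab: Fixed flat black slate slab, 140 mm (its x) x 80 mm (its y) x 10 mm high. Origin at the centre of its underside, on the table; the candles go on its top, 10 mm above the table, along its x axis.
- disc: Loose red lacquer disc, lying flat, 60 mm in diameter and 18 mm high, about 100 g. Origin at the centre of its underside; z up.
- stupa: Loose gold bell-shaped ornament (stupa) with a thin spire, standing, about 200 g: foot 44 mm in diameter, straight round body 38 mm in diameter from 10 to 46 mm above its underside, then narrowing to the spire's tip at 78 mm. Origin at the centre of its underside; z up.
- cup: Loose silver metal cup, open at the top, straight-sided, 52 mm in outer diameter, 55 mm high, 3 mm wall, about 120 g. Origin at the centre of its underside; z up.
- candle_a: Loose yellow square-section candle lying flat: 110 mm long (its x) and 20 x 20 mm, about 45 g, with a 6 mm wick at its +x end (look only). Origin at the middle of its underside; z up. It starts on the table with candle_b parallel beside it, on its +y side, 0.5 mm apart, so the pair measures 110 x 40.5 mm and can be taken in one grasp across both.
- candle_b: Loose pink candle, otherwise the same as candle_a, beside it on candle_a's +y side: centres 20.5 mm apart.
- vase: Loose teal bud vase with one pink flower, to be left alone: 54 mm across at its widest, 85 mm high, the flower (look only) reaching 136 mm. Stands somewhere in the row of loose things. Origin at the centre of its underside.
Not all that is in view belongs to the job. Leave any turquoise look-alike of the candle_a alone. Of the things shaped like the candle_b, the pink one is meant.

How it is judged:
On the way, in this order (a step that is already met when the one before it is completed fails the run):
1. the red disc lies on the plinth, released (horizontal distance between disc and plinth below 0.012 m and z of disc in the frame of plinth between 0.036 and 0.044 m and angle between disc's own z axis and vertical below 0.1 rad and contact force between disc and the fingers below 0.05 N and linear speed of disc below 0.02 m/s and angular speed of disc below 0.2 rad/s), for 0.2 s.
2. the stupa stands on the disc, released (horizontal distance between disc and plinth below 0.012 m and z of disc in the frame of plinth between 0.036 and 0.044 m and angle between each of disc, stupa's own z axis and vertical below 0.1 rad and horizontal distance between stupa and disc below 0.01 m and z of stupa in the frame of disc between 0.014 and 0.022 m and contact force between stupa and the fingers below 0.05 N and linear speed of stupa below 0.02 m/s and angular speed of stupa below 0.2 rad/s), for 0.2 s.
3. the cup stands midway between plinth and plate, released (horizontal distance between cup and plinth below 0.133 m and horizontal distance between cup and plate below 0.133 m and x of cup in the frame of plinth between -0.015 and 0.015 m and height (world z) of cup between -0.005 and 0.005 m and angle between cup's own z axis and vertical below 0.1 rad and contact force between cup and the fingers below 0.05 N and linear speed of cup below 0.02 m/s and angular speed of cup below 0.2 rad/s), for 0.2 s.
4. both candles are held up off the table together in one grasp (height (world z) of candle_a between 0.04 and 0.5 m and height (world z) of candle_b between 0.04 and 0.5 m and horizontal distance between candle_a and candle_b below 0.03 m and contact force between each of candle_a, candle_b and the fingers above 0.5 N), for 0.2 s.
At the end, for the whole second after the job is handed in: All at rest: disc on plinth, centred to 12 mm; stupa upright on disc, to 10 mm; cup upright on the table, within 15 mm of the plinth-plate line and 133 mm of both centres; candles flat on slab, within 15 mm lengthwise, 24 mm sideways, 0.15 rad, 28 mm apart; vase in place (horizontal distance between disc and plinth below 0.012 m and z of disc in the frame of plinth between 0.036 and 0.044 m and angle between each of disc, stupa, cup, candle_a, candle_b's own z axis and vertical below 0.1 rad and horizontal distance between stupa and disc below 0.01 m and z of stupa in the frame of disc between 0.014 and 0.022 m and horizontal distance between cup and plinth below 0.133 m and horizontal distance between cup and plate below 0.133 m and x of cup in the frame of plinth between -0.015 and 0.015 m and height (world z) of cup between -0.005 and 0.005 m and horizontal distance between candle_a and candle_b below 0.028 m and x of candle_a in the frame of slab between -0.015 and 0.015 m and y of candle_a in the frame of slab between -0.024 and 0.024 m and z of candle_a in the frame of slab between 0.006 and 0.014 m and angle between the x axis of each of candle_a, candle_b and the x axis of slab, either way round below 0.15 rad and x of candle_b in the frame of slab between -0.015 and 0.015 m and y of candle_b in the frame of slab between -0.024 and 0.024 m and z of candle_b in the frame of slab between 0.006 and 0.014 m and linear speed of each of disc, stupa, cup, candle_a, candle_b, vase below 0.02 m/s and angular speed of each of disc, stupa, cup, candle_a, candle_b, vase below 0.2 rad/s); the robot touches nothing.
It fails at once if the vase is shifted by more than 15 mm or tipped (distance of vase from where it was at the start of the episode above 0.015 m or angle between vase's own z axis and vertical above 0.3 rad).
It also fails if it takes over 99 s, if anything falls off the work surface, if the arm or the gripper's body presses on something with over 40 N, if the wrist force passes 120 N, or if a joint passes its speed limit or range.

## Working session

There is one attempt and no reset: what is moved stays moved. The work goes in short steps, Python scripts to look and compute and a tool call to move; the robot and the scene stay as the last step left them, time stands still between calls to the robot, and variables do not carry over. Pictures are saved under pics/ and viewed, at most 14 in all, crops included, and the job is handed in when it is done.

Besides the shell and the picture viewer there is one more tool, called by a JSON object that holds its "fn" and its "kwargs". step_arm: Moves the arm, as the interface text tells. Its arguments: {"type":"object","properties":{"commands":{"type":"array"},"newtons":{"type":"number"}},"required":["commands"]}

```bash
mkdir -p pics
cat > h.py <<'E'
import numpy as np, cv2
from bench import readout, camera, order, recognise, outline_of, ctrl
from scipy.spatial.transform import Rotation as R
def rot(a):
    a=np.array(a,float)
    if a.shape==(3,3): return a
    return R.from_rotvec(a).as_matrix() if a.size==3 else R.from_quat(a).as_matrix()
def save(c,n): cv2.imwrite(f'pics/{n}.png',c['frame'][:,:,::-1])
def f(c): return 210/np.tan(np.radians(c['fovy'])/2)
def onplane(c,uv,z):
    uv=np.atleast_2d(uv).astype(float)
    d=np.c_[(uv[:,0]-c['cx'])/f(c),(uv[:,1]-c['cy'])/f(c),np.ones(len(uv))]@rot(c['attitude']).T
    p=np.array(c['position']); return p+d*((z-p[2])/d[:,2])[:,None]
def proj(c,P):
    q=(np.atleast_2d(P)-c['position'])@rot(c['attitude']); return np.c_[q[:,0]/q[:,2]*f(c)+c['cx'],q[:,1]/q[:,2]*f(c)+c['cy']]
def world(c,p): return rot(c['attitude'])@np.array(p)+c['position']
E
python3 - <<'E'
from h import *
print(readout.state(), ctrl.pinch_z)
for n in ('side','top'):
    c=camera(n); save(c,n+'0'); print(n,{k:v for k,v in c.items() if k!='frame'})
    for q in 'plinth plate slab disc stupa cup candle_a candle_b vase'.split():
        for r in recognise(n,q):
            w=world(c,r['point']); print(q,round(r['conf'],2),w.round(3),proj(c,w).round(0)[0])
E
```

```text
{'time': 0.0, 'qpos': array([ 1.27606835e+00,  2.64738621e-01,  1.60532716e+00, -2.64541117e-06,
        1.27371895e+00, -3.69076494e-02]), 'qd': array([ 0.00028868, -0.00053222, -0.00226503, -0.00178355,  0.00215632,
       -0.00120564]), 'effort': array([ 3.03959896e-04, -5.02105486e+01, -3.56875491e+01,  7.28387944e-02,
        2.93895334e-02, -2.15619834e-04]), 'tcp_pos': array([0.17191221, 0.65202072, 0.2374231 ]), 'tool_rot': array([-0.40381486, -3.11516755,  0.00339633]), 'contact_force': array([-0.09616769,  0.50228822, -1.15958091]), 'moment': array([-0.0060962 ,  0.05879977,  0.02853598]), 'grip_force': 0.0, 'gripper_width': 0.08823173696255353} 0.0187
side {'fovy': 51.273087021370856, 'cx': 279.28806710283095, 'cy': 203.40616252535486, 'position': array([ 0.3377946 , -0.60607505,  0.72219866]), 'attitude': array([-2.40785438,  0.26307224, -0.11827344])}
plinth 0.72 [ 0.633 -0.078  0.041] [358. 212.]
plate 0.62 [0.626 0.16  0.032] [322. 141.]
slab 0.85 [0.441 0.2   0.012] [243. 147.]
slab 0.36 [ 0.443 -0.366  0.045] [305. 368.]
disc 0.83 [ 0.449 -0.079  0.017] [271. 234.]
s
[... 695 characters left out ...]
.10936831, -0.19725555])}
plinth 0.9 [ 0.641 -0.061  0.043] [306. 130.]
plate 0.9 [0.622 0.174 0.035] [198. 138.]
plate 0.17 [0.449 0.208 0.011] [180. 218.]
slab 0.79 [0.442 0.209 0.015] [179. 221.]
disc 0.71 [ 0.449 -0.071  0.02 ] [310. 220.]
stupa 0.66 [ 0.449 -0.353  0.045] [445. 220.]
stupa 0.17 [0.451 0.064 0.016] [247. 218.]
cup 0.62 [ 0.464 -0.215  0.021] [377. 214.]
candle_a 0.79 [ 0.32  -0.168  0.016] [355. 281.]
candle_a 0.68 [0.452 0.065 0.015] [246. 218.]
candle_a 0.58 [0.281 0.225 0.015] [168. 297.]
candle_b 0.79 [ 0.32  -0.168  0.016] [355. 281.]
candle_b 0.68 [0.452 0.065 0.015] [246. 218.]
candle_b 0.58 [0.281 0.225 0.015] [168. 297.]
vase 0.85 [0.444 0.366 0.055] [100. 216.]
```

View pics/top0.png

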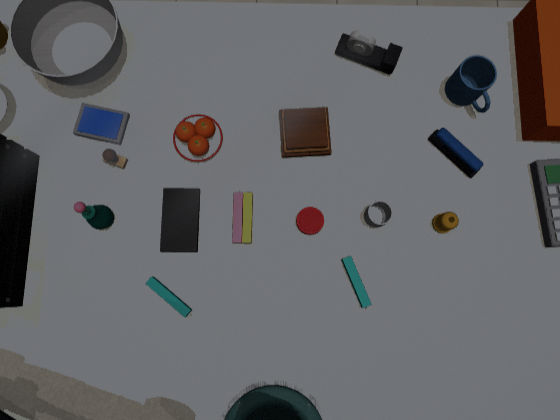

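View pics/side0.png

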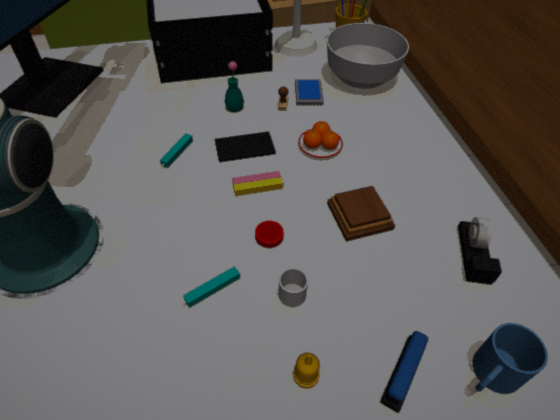

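The top view shows these candidates for the candles:
- Pink candle at (237,218) and yellow at (247,218). They lie side by side and are the wanted pair.
- Turquoise look-alikes at (168,297) and (355,281), to be left alone.

Other positions in the top view are disc (310,220), cup (377,214), stupa (445,221), plinth (306,131), plate (198,138), slab (180,220) and vase (97,216). The blue stapler-like thing at (455,152), the mug and the small stamp at (112,157) don't belong to the job. Next I'll fit each model's silhouette in both views.

```bash
cat > fit.py <<'E'
from h import *
from scipy.optimize import minimize
def cyl(rs): # list of (r,z)
    t=np.linspace(0,2*np.pi,40); return np.concatenate([np.c_[r*np.cos(t),r*np.sin(t),0*t+z] for r,z in rs])
def box(a,b,z0,z1): return np.array([[i*a/2,j*b/2,k] for i in(-1,1) for j in(-1,1) for k in(z0,z1)])
M=dict(disc=cyl([(.03,0),(.03,.018)]),cup=cyl([(.026,0),(.026,.055)]),
 stupa=cyl([(.022,0),(.022,.004),(.019,.01),(.019,.046),(.003,.078)]),
 slab=box(.14,.08,0,.01),plinth=np.r_[box(.11,.11,0,.02),box(.09,.09,.02,.04)],
 pair=box(.11,.0405,0,.02),candle=box(.11,.02,0,.02),plate=cyl([(.055,.008)]),vase=cyl([(.027,.0),(.027,.04)]))
def sil(c,P,big=4):
    uv=proj(c,P).astype(np.float32); m=np.zeros((420*big,560*big),np.uint8)
    h=cv2.convexHull(uv); cv2.fillConvexPoly(m,np.round((h+.5)*big*16).astype(np.int32),1,shift=4); return m>0
def fit(masks,model,x0,yaw=False,z=False):
    ms=[(c,cv2.resize(m.astype(np.uint8),None,fx=4,fy=4,interpolation=0)>0) for c,m in masks]
    def cost(p):
        P=M[model]@R.from_rotvec([0,0,p[2] if yaw else 0]).as_matrix().T+[p[0],p[1],p[-1] if z else 0]
        return sum(1-(s&m).sum()/(s|m).sum() for c,m in ms for s in [sil(c,P)])
    p0=list(x0)+([0] if z else []); d=np.eye(len(p0))*.008
    if yaw: d[2]*=12
    r=minimize(cost,p0,method='Nelder-Mead',options=dict(initial_simplex=np.r_[[p0],p0+d],xatol=2e-4,fatol=1e-4))
    return r.x,r.fun/len(ms)
def hsv(c): return cv2.cvtColor(c['frame'],cv2.COLOR_RGB2HSV)
def candles(c,box):
    h=hsv(c); u0,u1,v0,v1=box; w=np.zeros((420,560),bool); w[v0:v1,u0:u1]=1
    H,S,V=h[...,0],h[...,1],h[...,2]
    return w&(H>20)&(H<40)&(S>90)&(V>50), w&(H>140)&(H<180)&(S>45)&(V>50)
E
cat > m1.py <<'E'
from fit import *
T,S=camera('top'),camera('side')
def m(n,q): return outline_of(n,q)[0]['region']
init=dict(plinth=(.635,-.065,0.05),slab=(.442,.205,1.55),disc=(.45,-.072),stupa=(.447,-.358),cup=(.46,-.21))
for q,x0 in init.items():
    mt,ms=m('top',q),m('side',q); y=len(x0)==3
    print(q,mt.sum(),ms.sum())
    for nm,mk in(('both',[(T,mt),(S,ms)]),('top',[(T,mt)]),('side',[(S,ms)])):
        r=fit(mk,q,x0,y); print('  ',nm,r[0].round(4),round(r[1],3))
    r=fit([(T,mt),(S,ms)],q,x0,y,True); print('   z-free',r[0].round(4),round(r[1],3))
yt,pt=candles(T,(220,265,180,255)); ys,ps=candles(S,(222,295,160,205))
print([k.sum() for k in(yt,pt,ys,ps)])
cl=lambda a:cv2.morphologyEx(a.astype(np.uint8),cv2.MORPH_CLOSE,np.ones((5,5)))>0
for nm,mk in(('both',[(T,cl(yt|pt)),(S,cl(ys|ps))]),('top',[(T,cl(yt|pt))]),('side',[(S,cl(ys|ps))])):
    for z in ([0,1] if nm=='both' else [0]):
        r=fit(mk,'pair',(.452,.065,1.57),True,bool(z)); print('pair',nm,r[0].round(4),round(r[1],3))
# plate: red rim ellipse
for c,n in((T,'top'),(S,'side')):
    k=m(n,'plate'); h=hsv(c); hull=cv2.convexHull(np.argwhere(k)[:,::-1].astype(np.int32)); mm=np.zeros((420,560),np.uint8); cv2.fillConvexPoly(mm,hull,1)
    r=fit([(c,mm>0)],'plate',(.62,.17)); print('plate',n,r[0].round(4),round(r[1],3))
for c,n in((T,'top'),(S,'side')):
    r=fit([(c,m(n,'vase'))],'vase',(.445,.366));print('vase',n,r[0].round(3),round(r[1],3))
g=lambda c,u0,u1,v0,v1,k: cv2.resize(c['frame'][v0:v1,u0:u1,::-1],None,fx=k,fy=k,interpolation=cv2.INTER_CUBIC)
cv2.imwrite('pics/crop1.png',np.clip(g(T,150,350,100,300,3).astype(float)*1.6,0,255))
E
python3 m1.py
```

```text
plinth 2378 2542
   both [ 0.648  -0.0593  0.0661] 0.045
   top [ 0.6474 -0.0593  0.0718] 0.051
   side [ 0.6484 -0.0587  0.0615] 0.036
   z-free [ 0.648  -0.0592  0.0739 -0.    ] 0.044
slab 2396 1325
   both [0.4449 0.2101 3.1434] 0.055
   top [0.4455 0.21   3.1443] 0.028
   side [0.4438 0.2105 3.1512] 0.078
   z-free [ 4.4480e-01  2.1050e-01  3.1447e+00 -1.0000e-04] 0.055
disc 603 666
   both [ 0.4476 -0.0711] 0.073
   top [ 0.4485 -0.0714] 0.059
   side [ 0.4468 -0.0704] 0.066
   z-free [ 4.475e-01 -7.090e-02  4.000e-04] 0.073
stupa 469 781
   both [ 0.448  -0.3611] 0.05
   top [ 0.4483 -0.3612] 0.049
   side [ 0.4479 -0.3607] 0.045
   z-free [ 0.448  -0.361   0.0006] 0.049
cup 619 1009
   both [ 0.4614 -0.2145] 0.047
   top [ 0.4619 -0.2146] 0.048
   side [ 0.4617 -0.2136] 0.04
   z-free [ 0.4615 -0.2144  0.001 ] 0.046
[np.int64(475), np.int64(471), np.int64(564), np.int64(293)]
pair both [0.4509 0.0751 3.1454] 0.07
pair both [4.505e-01 7.460e-02 3.144e+00 1.500e-03] 0.067
pair top [0.4531 0.0746 3.139 ] 0.062
pair side [0.4505 0.0761 3.1439] 0.063
plate top [0.6319 0.181 ] 0.025
plate side [0.6299 0.1833] 0.144
vase top [0.449 0.385] 0.217
vase side [0.447 0.392] 0.35[ WARN:0@45.595] global loadsave.cpp:1063 imwrite_ Unsupported depth image for selected encoder is fallbacked to CV_8U.
```

View pics/crop1.png

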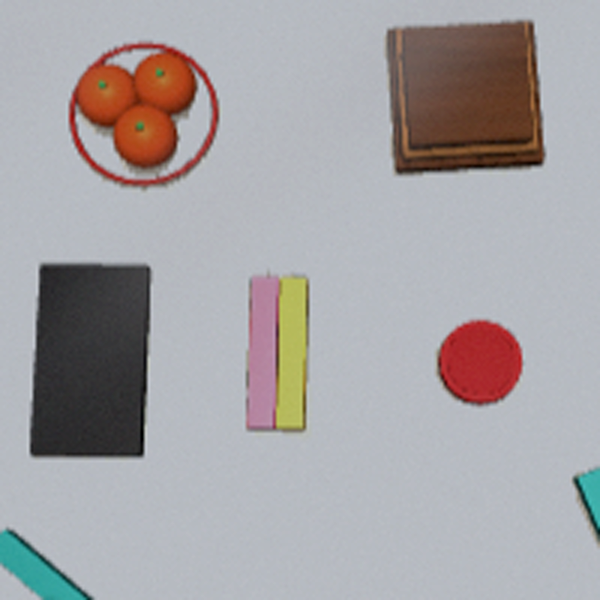

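The close crop confirms the yellow/pink pair, with the long axis along world x. The plinth-to-plate vector comes out at 241 mm and 0.07 rad, which agrees with the text. First move: turn the tool so that its y axis points along world x.

{"fn": "step_arm", "kwargs": {"commands": [[[0,0,0],10.7,1],[[0,0,0],10.7,1],[[0,0,0],10.7,1],[[0,0,0],10.7,1],[[0,0,0],10.7,1]], "newtons": 15}}

```text
time: 2.42
tcp_pos: [0.1721, 0.6527, 0.2387]
tool_rot: [-1.771, -2.595, 0.0]
contact_force: [0.4, 0.5, 0.2]
gripper_width: 0.0884
grip_force: 0.0
```

{"fn": "step_arm", "kwargs": {"commands": [[[0,0,0],10.7,1],[[0,0,0],10.7,1],[[-20,0,0],0.4,1],[[-40,15,0],0,1],[[-50,20,0],0,1]]}}

```text
time: 3.05
tcp_pos: [0.2071, 0.5421, 0.2387]
tool_rot: [-2.221, -2.222, -0.001]
contact_force: [0.4, -0.3, 1.1]
gripper_width: 0.0882
grip_force: 0.0
```

{"fn": "step_arm", "kwargs": {"commands": [[[-55,22,0],0,1],[[-55,22,0],0,1],[[-55,22,0],0,1],[[-55,22,0],0,1],[[-55,22,0],0,1]]}}

```text
time: 3.68
tcp_pos: [0.3172, 0.2659, 0.2391]
tool_rot: [2.222, 2.221, 0.002]
contact_force: [0.1, 0.2, -0.4]
gripper_width: 0.0884
grip_force: 0.0
```

{"fn": "step_arm", "kwargs": {"commands": [[[-55,22,0],0,1],[[-55,22,0],0,1],[[-55,22,0],0,1],[[-55,22,0],0,1],[[-55,22,20],0,1]]}}

```text
time: 4.3
tcp_pos: [0.4285, -0.0097, 0.2208]
tool_rot: [2.22, 2.217, 0.006]
contact_force: [0.2, 1.0, -1.0]
gripper_width: 0.0882
grip_force: 0.0
```

{"fn": "step_arm", "kwargs": {"commands": [[[-40,15,30],0,1],[[-20,5,30],0,1],[[-3,0,30],0,1],[[0,0,20],0,1],[[0,0,0],0,1]]}}

```text
time: 4.92
tcp_pos: [0.4447, -0.0705, 0.1072]
tool_rot: [-2.221, -2.217, 0.003]
contact_force: [0.1, 0.2, 1.1]
gripper_width: 0.0874
grip_force: 0.0
```

{"fn": "step_arm", "kwargs": {"commands": [[[0,3,35],0,1],[[0,0,35],0,1],[[0,0,25],0,1],[[0,0,5],0,1],[[0,0,0],0,1]]}}

```text
time: 5.55
tcp_pos: [0.4503, -0.0707, 0.0097]
tool_rot: [2.222, 2.22, 0.001]
contact_force: [0.3, 0.5, 0.2]
gripper_width: 0.0878
grip_force: 0.0
```

Run:
```python
from h import *
s=readout.state();print(s['tcp_pos'],s['tool_rot'])
c=camera('side');save(c,'s1a');cv2.imwrite('pics/s1.png',cv2.resize(c['frame'][150:330,180:420,::-1],None,fx=3,fy=3))
```

```text
[ 0.45027954 -0.07071485  0.00971333] [2.22172750e+00 2.21954560e+00 1.15577152e-03]
```

View pics/s1.png

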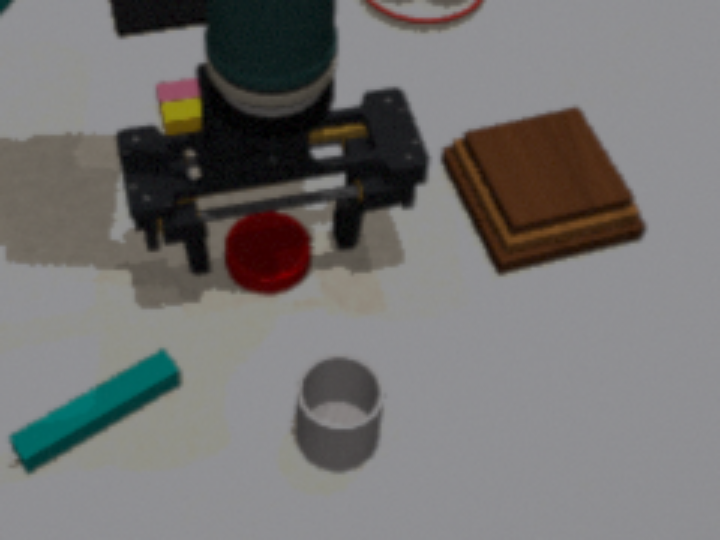

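The picture shows the fingers straddling the disc at crop (268,250), with the disc centred between the tips at (198,270) and (345,245). The wide body lies along the closing axis, as assumed. Now lower, grip and lift.

{"fn": "step_arm", "kwargs": {"commands": [[[0,0,6],0,1],[[0,0,0],0,0.2],[[0,0,0],0,-1],[[0,0,0],0,-1],[[0,0,0],0,-1]], "newtons": 15}}

```text
time: 6.22
tcp_pos: [0.4492, -0.0706, 0.0028]
tool_rot: [-2.223, -2.22, 0.0]
contact_force: [-0.8, -0.4, 2.5]
gripper_width: 0.0591
grip_force: 15.0
```

{"fn": "step_arm", "kwargs": {"commands": [[[0,0,0],0,-1],[[0,0,-20],0,-1],[[0,0,-40],0,-1],[[0,0,-40],0,-1],[[0,0,0],0,-1]]}}

```text
time: 6.85
tcp_pos: [0.4524, -0.0713, 0.106]
tool_rot: [2.218, 2.215, 0.007]
contact_force: [0.4, 0.2, -1.6]
gripper_width: 0.0591
grip_force: 15.0
```

{"fn": "step_arm", "kwargs": {"commands": [[[3,45,0],0,-1],[[3,50,0],0,-1],[[3,50,0],0,-1],[[3,45,0],0,-1],[[0,7,0],0,-1]]}}

```text
time: 7.48
tcp_pos: [0.6479, -0.0585, 0.1004]
tool_rot: [-2.221, -2.22, 0.001]
contact_force: [-0.7, -0.4, -0.5]
gripper_width: 0.06
grip_force: 15.0
```

{"fn": "step_arm", "kwargs": {"commands": [[[0,0,20],0,-1],[[0,0,20],0,-1],[[0,0,0],0,-1],[[0,0,0],0,-1],[[0,0,0],0,-1]]}}

```text
time: 8.1
tcp_pos: [0.6468, -0.059, 0.0637]
tool_rot: [2.222, 2.219, 0.002]
contact_force: [-0.3, -0.2, -0.4]
gripper_width: 0.0592
grip_force: 15.0
```

```bash
cat > st.py <<'E'
from h import *
for i in range(4):
    camera('top'); s=readout.state(); print(s['tcp_pos'].round(4),rot(s['tool_rot'])[:2,1].round(4),rot(s['tool_rot'])[:,2].round(4),s['contact_force'].round(1))
E
python3 st.py
python3 - <<'E'
from fit import *
c=camera('side');save(c,'s2a');cv2.imwrite('pics/s2.png',cv2.resize(c['frame'][100:280,270:510,::-1],None,fx=3,fy=3))
E
```

```text
[ 0.647  -0.059   0.0639] [ 1.     -0.0014] [ 2.e-03 -3.e-04 -1.e+00] [ 0.1 -0.2 -1.5]
[ 0.647  -0.059   0.0638] [ 1.     -0.0013] [ 1.9e-03 -3.0e-04 -1.0e+00] [-0.1  0.1 -1.5]
[ 0.647  -0.059   0.0637] [ 1.     -0.0013] [ 1.7e-03 -2.0e-04 -1.0e+00] [ 0.3  0.8 -1. ]
[ 0.6468 -0.0589  0.0635] [ 1.     -0.0012] [ 1.3e-03 -2.0e-04 -1.0e+00] [-0.8  0.6 -1.1]
```

View pics/s2.png

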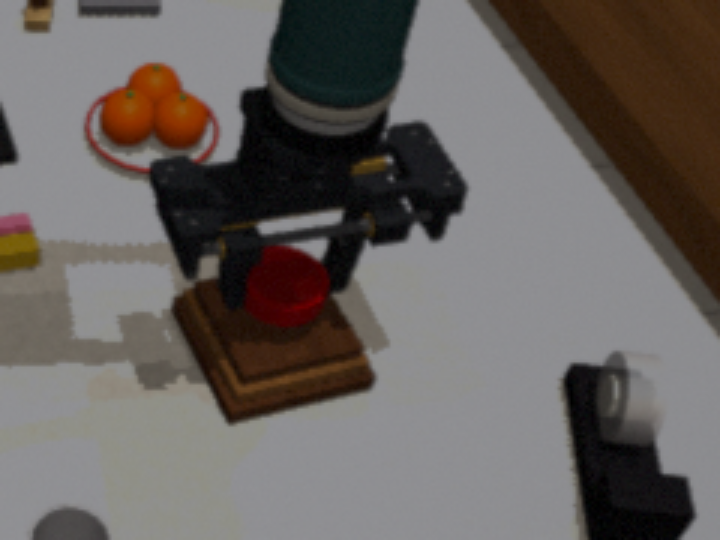

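Side crop: the disc is held at (287,287) over the plinth top. Lower it and release.

{"fn": "step_arm", "kwargs": {"commands": [[[0,1,12],0,-1],[[0,0,7],0,-1],[[0,0,0],0,-1],[[0,0,1],0,-1],[[0,0,0],0,-1]]}}

```text
time: 8.98
tcp_pos: [0.6472, -0.0589, 0.0425]
tool_rot: [-2.223, -2.22, 0.0]
contact_force: [0.4, -0.1, -1.2]
gripper_width: 0.0591
grip_force: 15.0
```

{"fn": "step_arm", "kwargs": {"commands": [[[0,0,0],0,0.5],[[0,0,0],0,1],[[0,0,0],0,1],[[0,0,-20],0,1],[[0,0,-40],0,1]]}}

```text
time: 9.6
tcp_pos: [0.6458, -0.0587, 0.1023]
tool_rot: [-2.221, -2.218, 0.004]
contact_force: [0.6, -0.2, 0.4]
gripper_width: 0.088
grip_force: 0.0
```

{"fn": "step_arm", "kwargs": {"commands": [[[0,0,-50],0,1],[[-40,-30,-40],0,1],[[-60,-40,0],0,1],[[-60,-40,0],0,1],[[-60,-40,0],0,1]]}}

```text
time: 10.22
tcp_pos: [0.5132, -0.2554, 0.1941]
tool_rot: [2.22, 2.219, 0.001]
contact_force: [0.9, -1.1, 0.2]
gripper_width: 0.0882
grip_force: 0.0
```

```bash
python3 st.py | tail -1
cat > chk.py <<'E'
from fit import *
import sys
T,S=camera('top'),camera('side')
def go(q,x0,zz):
    M['t']=M[q]+[0,0,zz]
    ms=[]
    for n,c in(('top',T),('side',S)):
        r=outline_of(n,q)
        if r: ms.append((c,r[0]['region']));e=fit([ms[-1]],'t',x0);print(q,n,e[0].round(4),round(e[1],3))
    e=fit(ms,'t',x0,z=True);print(q,'z-free',e[0].round(4),round(e[1],3))
if len(sys.argv)>1: go(sys.argv[1],eval(sys.argv[2]),float(sys.argv[3]))
E
python3 chk.py disc "(.648,-.059)" .04
```

```text
[ 0.5136 -0.2549  0.1934] [ 1.     -0.0044] [ 2.1e-03 -5.0e-04 -1.0e+00] [0.2 0.8 0.2]
disc top [ 0.6478 -0.0604] 0.046
disc z-free [ 0.6512 -0.0611 -0.0097] 0.041
```

Disc sits at (0.648,-0.060), within about 1 mm of the plinth centre. Next is the stupa at (0.448,-0.361).

{"fn": "step_arm", "kwargs": {"commands": [[[-40,-25,0],0,1],[[-40,-25,0],0,1],[[-20,-12,0],0,1],[[-6,-4,0],0,1],[[0,0,0],0,1]]}}

```text
time: 11.25
tcp_pos: [0.4483, -0.3589, 0.1916]
tool_rot: [-2.222, -2.221, -0.001]
contact_force: [-0.5, 0.8, 0.4]
gripper_width: 0.088
grip_force: 0.0
```

```bash
python3 st.py | tail -2
```

```text
[ 0.4484 -0.3586  0.1917] [1.e+00 3.e-04] [ 1.e-04  4.e-04 -1.e+00] [-0.7  0.9  0. ]
[ 0.4484 -0.3587  0.1917] [1.e+00 2.e-04] [ 0.e+00  3.e-04 -1.e+00] [-0.4 -0.4 -0.5]
```

{"fn": "step_arm", "kwargs": {"commands": [[[-2.4,0,40],0,1],[[0,0,45],0,1],[[0,0,40],0,1],[[0,0,30],0,1],[[0,0,11],0,1]]}}

```text
time: 12.08
tcp_pos: [0.4468, -0.3604, 0.0236]
tool_rot: [-2.219, -2.218, 0.0]
contact_force: [-0.7, 0.4, 0.4]
gripper_width: 0.0878
grip_force: 0.0
```

{"fn": "step_arm", "kwargs": {"commands": [[[0,0,0],0,1],[[0,0,0],0,1],[[0,0,0],0,1],[[0,0,0],0,1],[[0,0,0],0,1]]}}

```text
time: 12.7
tcp_pos: [0.4479, -0.3623, 0.0263]
tool_rot: [2.222, 2.219, 0.0]
contact_force: [-0.5, 0.5, -0.1]
gripper_width: 0.0881
grip_force: 0.0
```

```bash
python3 st.py|tail -1
python3 - <<'E'
from fit import *
c=camera('side');cv2.imwrite('pics/s3.png',cv2.resize(c['frame'][270:420,210:410,::-1],None,fx=3,fy=3))
E
```

```text
[ 0.4476 -0.3621  0.0257] [ 1.     -0.0013] [-1.e-04  1.e-04 -1.e+00] [-0.   0.2  0.2]
```

View pics/s3.png

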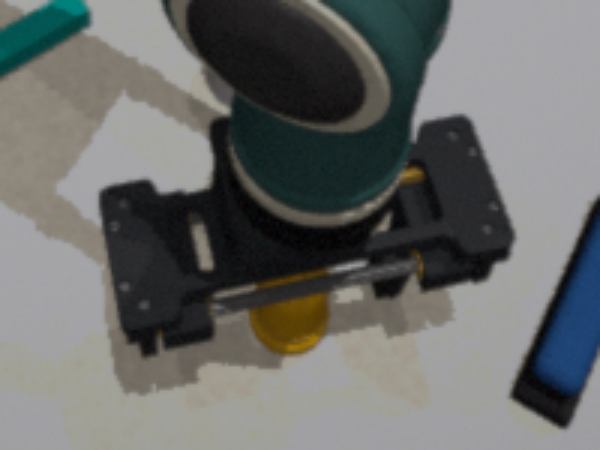

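The stupa shows at crop (290,320), midway between the finger carriages. The tip is still about 5 mm high, so I'll lower a little, grip and lift.

{"fn": "step_arm", "kwargs": {"commands": [[[1,0,5],0,1],[[0,0,0],0,0],[[0,0,0],0,-1],[[0,0,0],0,-1],[[0,0,0],0,-1]], "newtons": 20}}

```text
time: 13.58
tcp_pos: [0.4478, -0.3612, 0.0209]
tool_rot: [2.223, 2.22, -0.0]
contact_force: [-0.5, -0.6, -0.3]
gripper_width: 0.0501
grip_force: 0.0
```

```bash
python3 st.py|tail -1
```

```text
[ 0.4478 -0.3611  0.0209] [ 1.     -0.0013] [ 2.e-04 -1.e-04 -1.e+00] [ 0.1 -0.5  0. ]
```

{"fn": "step_arm", "kwargs": {"commands": [[[0,0,0],0,-1],[[0,0,-20],0,-1],[[0,0,-40],0,-1],[[0,0,-40],0,-1],[[0,0,-10],0,-1]]}}

```text
time: 14.4
tcp_pos: [0.4495, -0.3627, 0.135]
tool_rot: [2.218, 2.215, 0.001]
contact_force: [-0.7, -0.2, -2.6]
gripper_width: 0.0371
grip_force: 20.0
```

```bash
python3 st.py|tail -1
```

```text
[ 0.4468 -0.3603  0.1295] [ 1.     -0.0012] [-0.0016  0.0014 -1.    ] [-0.2 -0.3 -2.8]
```

{"fn": "step_arm", "kwargs": {"commands": [[[40,25,0],0,-1],[[50,35,0],0,-1],[[55,38,0],0,-1],[[55,38,0],0,-1],[[50,35,0],0,-1]]}}

```text
time: 15.22
tcp_pos: [0.6133, -0.1163, 0.128]
tool_rot: [-2.22, -2.218, 0.004]
contact_force: [0.9, -1.3, -1.7]
gripper_width: 0.0373
grip_force: 20.0
```

{"fn": "step_arm", "kwargs": {"commands": [[[40,24,0],0,-1],[[10,6,0],0,-1],[[0,0,0],0,-1],[[0,0,0],0,-1],[[0,0,0],0,-1]]}}

```text
time: 15.85
tcp_pos: [0.6433, -0.0699, 0.1305]
tool_rot: [-2.225, -2.218, 0.001]
contact_force: [-0.7, -0.2, -1.7]
gripper_width: 0.0375
grip_force: 20.0
```

```bash
python3 st.py|tail -2; python3 chk.py stupa "(.648,-.06)" .106
```

```text
[ 0.6438 -0.0695  0.1309] [ 1.     -0.0026] [ 2.e-04 -1.e-04 -1.e+00] [-0.   0.5 -2.1]
[ 0.6439 -0.0693  0.131 ] [ 1.     -0.0024] [ 3.e-04 -1.e-04 -1.e+00] [ 0.8  0.3 -2.1]
stupa side [ 0.6455 -0.0667] 0.244
stupa z-free [ 0.6875  0.0025 -0.081 ] 0.13
```

{"fn": "step_arm", "kwargs": {"commands": [[[9,4,15],0,-1],[[0,0,20],0,-1],[[0,0,10],0,-1],[[0,0,0],0,-1],[[0,0,0],0,-1]]}}

```text
time: 16.88
tcp_pos: [0.6483, -0.0596, 0.0858]
tool_rot: [2.223, 2.22, 0.0]
contact_force: [-0.4, -0.3, -2.4]
gripper_width: 0.0373
grip_force: 20.0
```

```bash
python3 st.py|tail -2
python3 - <<'E'
from fit import *
c=camera('side');cv2.imwrite('pics/s4.png',cv2.resize(c['frame'][100:280,270:470,::-1],None,fx=3,fy=3))
E
```

```text
[ 0.6488 -0.0597  0.0867] [ 1.     -0.0014] [ 1.6e-03 -2.0e-04 -1.0e+00] [-0.2  0.3 -2.4]
[ 0.6487 -0.0597  0.0866] [ 1.     -0.0014] [ 1.4e-03 -2.0e-04 -1.0e+00] [-0.5  0.1 -2.2]
```

View pics/s4.png

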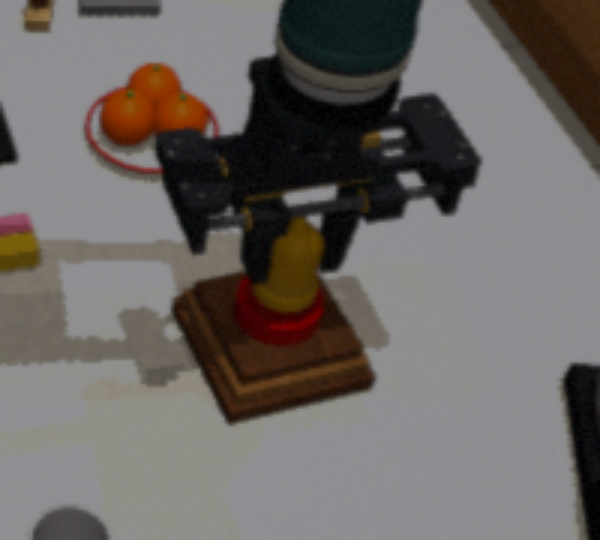

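The crop shows the stupa upright with its foot at (287,300), just above the disc centre at (280,305). Lower it gently.

{"fn": "step_arm", "kwargs": {"commands": [[[0,-1,4],0,-1],[[0,0,3],0,-1],[[0,0,0],0,-1],[[0,0,0],0,-1],[[0,0,0],0,-1]]}}

```text
time: 17.75
tcp_pos: [0.647, -0.0595, 0.0789]
tool_rot: [-2.223, -2.22, 0.0]
contact_force: [-1.1, 1.1, 0.3]
gripper_width: 0.0374
grip_force: 20.0
```

```bash
python3 st.py|tail -2
```

```text
[ 0.647  -0.0595  0.0789] [ 1.     -0.0012] [-2.e-04 -0.e+00 -1.e+00] [-1.7 -0.1  1.2]
[ 0.647  -0.0595  0.0789] [ 1.     -0.0012] [-1.e-04 -0.e+00 -1.e+00] [-1.   0.4  1.8]
```

{"fn": "step_arm", "kwargs": {"commands": [[[0,0,0],0,0],[[0,0,0],0,0.6],[[0,0,0],0,1],[[0,0,-10],0,1],[[0,0,-30],0,1]]}}

```text
time: 18.58
tcp_pos: [0.6455, -0.0593, 0.1176]
tool_rot: [-2.221, -2.218, 0.004]
contact_force: [0.7, -0.6, 0.2]
gripper_width: 0.0822
grip_force: 0.0
```

{"fn": "step_arm", "kwargs": {"commands": [[[0,0,-40],0,1],[[0,0,-40],0,1],[[-40,-40,0],0,1],[[-50,-60,0],0,1],[[-40,-50,0],0,1]]}}

```text
time: 19.2
tcp_pos: [0.5092, -0.1794, 0.1999]
tool_rot: [2.22, 2.22, 0.001]
contact_force: [0.9, -0.9, 0.5]
gripper_width: 0.088
grip_force: 0.0
```

```bash
python3 st.py|tail -1; python3 chk.py stupa "(.648,-.06)" .058; python3 chk.py cup "(.4614,-.2145)" 0
```

```text
[ 0.5099 -0.1791  0.1998] [ 1.     -0.0038] [ 1.8e-03 -3.0e-04 -1.0e+00] [-0.2  0.3  0.2]
stupa top [ 0.6479 -0.0603] 0.055
stupa side [ 0.6497 -0.0579] 0.649
stupa z-free [ 6.481e-01 -6.050e-02 -5.000e-04] 0.352
cup side [ 0.4617 -0.2128] 0.056
cup z-free [ 0.4616 -0.2133  0.0011] 0.057
```

Stupa stands on the disc, within about 1 mm of its centre. Now the cup at (0.4616,-0.214).

{"fn": "step_arm", "kwargs": {"commands": [[[-20,-28,0],0,1],[[-12,-15,0],0,1],[[-3,-5,20],0,1],[[0,0,40],0,1],[[0,0,30],0,1]]}}

```text
time: 20.42
tcp_pos: [0.4618, -0.2134, 0.1076]
tool_rot: [-2.223, -2.219, -0.0]
contact_force: [0.5, 0.5, -0.5]
gripper_width: 0.0884
grip_force: 0.0
```

{"fn": "step_arm", "kwargs": {"commands": [[[0,0,0],0,1],[[0,0,0],0,1],[[0,0,0],0,1],[[0,0,0],0,1],[[0,0,0],0,1]]}}

```text
time: 21.05
tcp_pos: [0.4626, -0.2135, 0.1095]
tool_rot: [2.222, 2.219, 0.001]
contact_force: [-0.1, 0.0, -0.4]
gripper_width: 0.0883
grip_force: 0.0
```

```bash
python3 st.py|tail -1
```

```text
[ 0.4621 -0.2133  0.1089] [ 1.     -0.0012] [ 1.e-04 -1.e-04 -1.e+00] [ 0.6 -0.  -0.3]
```

{"fn": "step_arm", "kwargs": {"commands": [[[-0.7,0,30],0,1],[[0,0,35],0,1],[[0,0,25],0,1],[[0,0,2],0,1],[[0,0,0],0,1]]}}

```text
time: 21.88
tcp_pos: [0.4625, -0.2142, 0.0173]
tool_rot: [2.222, 2.22, 0.0]
contact_force: [-0.5, -0.8, 0.2]
gripper_width: 0.0884
grip_force: 0.0
```

{"fn": "step_arm", "kwargs": {"commands": [[[0,0,0],0,0.3],[[0,0,0],0,-1],[[0,0,0],0,-1],[[0,0,0],0,-1],[[0,0,0],0,-1]], "newtons": 15}}

```text
time: 22.5
tcp_pos: [0.4621, -0.214, 0.017]
tool_rot: [-2.223, -2.22, 0.0]
contact_force: [-0.5, 0.4, 2.8]
gripper_width: 0.0504
grip_force: 14.9
```

```bash
python3 st.py|tail -1
```

```text
[ 0.4621 -0.214   0.017 ] [ 1.     -0.0012] [-1.e-04  0.e+00 -1.e+00] [-1.8  0.5  5.2]
```

{"fn": "step_arm", "kwargs": {"commands": [[[0,0,0],0,-1],[[0,0,-20],0,-1],[[0,0,-40],0,-1],[[0,0,-50],0,-1],[[0,0,-60],0,-1]]}}

```text
time: 23.32
tcp_pos: [0.4609, -0.2133, 0.1864]
tool_rot: [-2.221, -2.218, 0.001]
contact_force: [1.7, -0.5, -2.5]
gripper_width: 0.0508
grip_force: 14.9
```

{"fn": "step_arm", "kwargs": {"commands": [[[45,0,-5],0,-1],[[55,0,0],0,-1],[[55,5,0],0,-1],[[55,25,0],0,-1],[[40,45,0],0,-1]]}}

```text
time: 23.95
tcp_pos: [0.5367, 0.0382, 0.1912]
tool_rot: [-2.221, -2.221, 0.001]
contact_force: [0.8, -1.1, -1.5]
gripper_width: 0.0508
grip_force: 14.9
```

{"fn": "step_arm", "kwargs": {"commands": [[[20,50,0],0,-1],[[4,40,0],0,-1],[[0,13,0],0,-1],[[0,0,0],0,-1],[[0,0,0],0,-1]]}}

```text
time: 24.58
tcp_pos: [0.6389, 0.0593, 0.1912]
tool_rot: [-2.223, -2.218, 0.002]
contact_force: [0.2, 0.1, -1.2]
gripper_width: 0.0509
grip_force: 14.9
```

```bash
python3 st.py|tail -1
```

```text
[0.6396 0.0594 0.1921] [ 1.     -0.0017] [ 1.e-04  0.e+00 -1.e+00] [-0.2 -0.6 -1.5]
```

{"fn": "step_arm", "kwargs": {"commands": [[[1,0,30],0,-1],[[0,0,40],0,-1],[[0,0,40],0,-1],[[0,0,35],0,-1],[[0,0,18],0,-1]]}}

```text
time: 25.4
tcp_pos: [0.6386, 0.0605, 0.0268]
tool_rot: [-2.221, -2.218, 0.004]
contact_force: [0.1, -0.1, -1.1]
gripper_width: 0.0506
grip_force: 14.9
```

{"fn": "step_arm", "kwargs": {"commands": [[[0,0,0],0,-1],[[0,0,0],0,-1],[[0,0,0],0,-1],[[0,0,0],0,-1],[[0,0,0],0,-1]]}}

```text
time: 26.02
tcp_pos: [0.6408, 0.0608, 0.0294]
tool_rot: [2.222, 2.22, 0.001]
contact_force: [-0.6, -1.0, -1.3]
gripper_width: 0.0505
grip_force: 14.9
```

```bash
python3 st.py|tail -1
python3 - <<'E'
from fit import *
c=camera('side');cv2.imwrite('pics/s5.png',cv2.resize(c['frame'][60:260,230:450,::-1],None,fx=3,fy=3))
E
```

```text
[0.6404 0.0608 0.0288] [ 1.     -0.0013] [-0.  0. -1.] [-0.6  0.3 -1.4]
```

View pics/s5.png

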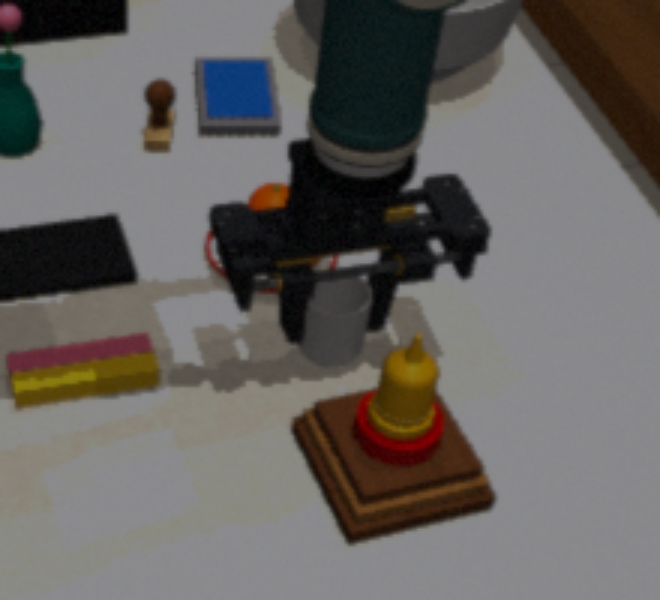

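The crop shows the stupa standing on the disc at (405,400), and the cup held upright at (335,330) between plinth and plate. Lower it.

{"fn": "step_arm", "kwargs": {"commands": [[[0,0,6],0,-1],[[0,0,4],0,-1],[[0,0,1],0,-1],[[0,0,0],0,-1],[[0,0,0],0,-1]]}}

```text
time: 26.9
tcp_pos: [0.6406, 0.0608, 0.0178]
tool_rot: [2.223, 2.22, 0.0]
contact_force: [-0.3, 0.1, -1.7]
gripper_width: 0.0507
grip_force: 14.9
```

```bash
python3 st.py|tail -2
```

```text
[0.6406 0.0608 0.0179] [ 1.     -0.0012] [ 3.e-04  0.e+00 -1.e+00] [ 0.3 -0.2 -1.9]
[0.6406 0.0608 0.0179] [ 1.     -0.0012] [ 3.e-04  0.e+00 -1.e+00] [-0.7  0.6 -1.6]
```

{"fn": "step_arm", "kwargs": {"commands": [[[0,0,1],0,-1],[[0,0,0],0,-0.1],[[0,0,0],0,0.5],[[0,0,0],0,1],[[0,0,0],0,1]]}}

```text
time: 27.72
tcp_pos: [0.6405, 0.0608, 0.0168]
tool_rot: [2.223, 2.22, 0.0]
contact_force: [0.2, 0.5, 0.2]
gripper_width: 0.0784
grip_force: 0.0
```

{"fn": "step_arm", "kwargs": {"commands": [[[0,0,-10],0,1],[[0,0,-40],0,1],[[0,0,-50],0,1],[[0,0,-50],0,1],[[0,-40,-30],0,1]]}}

```text
time: 28.35
tcp_pos: [0.6036, 0.0608, 0.2015]
tool_rot: [2.22, 2.216, 0.009]
contact_force: [-0.4, 1.1, -0.3]
gripper_width: 0.0878
grip_force: 0.0
```

{"fn": "step_arm", "kwargs": {"commands": [[[0,-50,0],-10,1],[[0,0,0],-10,1],[[0,0,0],-10,1],[[0,0,0],-10,1],[[0,0,0],-10,1]]}}

```text
time: 28.98
tcp_pos: [0.5505, 0.0609, 0.1977]
tool_rot: [1.067, 2.954, 0.001]
contact_force: [-0.1, 0.2, -0.0]
gripper_width: 0.0883
grip_force: 0.0
```

{"fn": "step_arm", "kwargs": {"commands": [[[0,0,0],-10,1],[[0,0,0],-10,1],[[0,0,0],-10,1],[[0,0,0],-10,1],[[0,0,0],0,1]]}}

```text
time: 29.6
tcp_pos: [0.5505, 0.0609, 0.1974]
tool_rot: [0.005, 3.141, 0.0]
contact_force: [-0.3, -1.1, -0.5]
gripper_width: 0.0882
grip_force: 0.0
```

```bash
python3 st.py|tail -1; python3 chk.py cup "(.6396,.06)" 0
```

```text
[0.5505 0.0609 0.197 ] [0.0032 1.    ] [ 3.e-04  0.e+00 -1.e+00] [ 0.2  0.4 -0.5]
cup side [0.6418 0.0622] 0.076
cup z-free [ 0.6545  0.0897 -0.0298] 0.042
```

{"fn": "step_arm", "kwargs": {"commands": [[[40,6,0],0,1],[[40,6,20],0,1],[[15,2,30],0,1],[[3.5,0.4,40],0,1],[[0,0,40],0,1]]}}

```text
time: 30.62
tcp_pos: [0.452, 0.0755, 0.0662]
tool_rot: [0.002, 3.14, 0.0]
contact_force: [0.8, 0.4, -0.8]
gripper_width: 0.0879
grip_force: 0.0
```

{"fn": "step_arm", "kwargs": {"commands": [[[0,0,25],0,1],[[0,0,10],0,1],[[0,0,0],0,1],[[0,0,0],0,1],[[0,0,0],0,1]]}}

```text
time: 31.25
tcp_pos: [0.4531, 0.0755, 0.033]
tool_rot: [0.002, 3.139, 0.0]
contact_force: [-0.1, -0.7, -0.7]
gripper_width: 0.0884
grip_force: 0.0
```

```bash
python3 st.py|tail -1
python3 - <<'E'
from fit import *
c=camera('side');cv2.imwrite('pics/s6.png',cv2.resize(c['frame'][90:240,170:370,::-1],None,fx=3,fy=3))
E
```

```text
[0.4524 0.0754 0.0323] [0.0012 1.    ] [ 1.e-03  1.e-04 -1.e+00] [ 0.8 -0.4 -0.4]
```

View pics/s6.png

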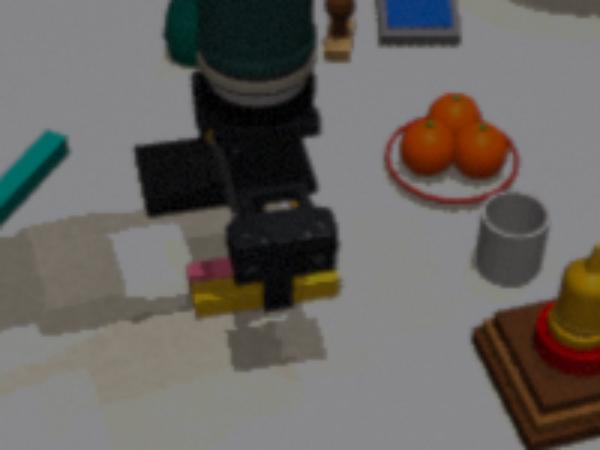

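The crop shows the cup upright at (512,240) and the near finger in front of the yellow candle's middle at (275,290). Lower and grip the pair.

{"fn": "step_arm", "kwargs": {"commands": [[[0,0,15],0,1],[[0,0,10],0,1],[[0,0,4],0,1],[[0,0,0],0,1],[[0,0,0],0,1]], "newtons": 25}}

```text
time: 32.12
tcp_pos: [0.4522, 0.0754, 0.0029]
tool_rot: [0.002, 3.141, 0.0]
contact_force: [-0.0, 0.4, -0.4]
gripper_width: 0.088
grip_force: 0.0
```

{"fn": "step_arm", "kwargs": {"commands": [[[0,0,0],0,0.2],[[0,0,0],0,-1],[[0,0,0],0,-1],[[0,0,0],0,-1],[[0,0,0],0,-1]]}}

```text
time: 32.75
tcp_pos: [0.452, 0.0754, 0.0028]
tool_rot: [0.002, 3.142, 0.0]
contact_force: [0.5, -0.1, -0.9]
gripper_width: 0.0401
grip_force: 0.2
```

```bash
python3 st.py|tail -2;python3 -c "
from h import *;s=readout.state();print(s['gripper_width'],s['grip_force'])"
```

```text
[0.452  0.0754 0.0028] [0.0013 1.    ] [-0. -0. -1.] [ 1.2 -0.2  1.2]
[0.4519 0.0754 0.0028] [0.0013 1.    ] [-0. -0. -1.] [-0.4 -0.3  0.6]
0.040103324000607475 25.000057867728174
```

{"fn": "step_arm", "kwargs": {"commands": [[[0,0,-10],0,-1],[[0,0,-20],0,-1],[[0,0,-30],0,-1],[[0,0,-20],0,-1],[[0,0,0],0,-1]]}}

```text
time: 33.58
tcp_pos: [0.4538, 0.0756, 0.0849]
tool_rot: [0.002, 3.137, 0.001]
contact_force: [-0.0, -0.9, -0.8]
gripper_width: 0.0399
grip_force: 25.0
```

{"fn": "step_arm", "kwargs": {"commands": [[[0,0,0],0,-1],[[0,0,0],0,-1],[[0,0,0],0,-1],[[0,20,0],0,-1],[[0,35,0],0,-1]]}}

```text
time: 34.2
tcp_pos: [0.4517, 0.1302, 0.0822]
tool_rot: [-0.005, -3.141, 0.001]
contact_force: [0.2, 0.2, -1.1]
gripper_width: 0.0396
grip_force: 25.0
```

{"fn": "step_arm", "kwargs": {"commands": [[[3,35,0],0,-1],[[4,30,0],0,-1],[[0,14,0],0,-1],[[0,0,0],0,-1],[[0,0,0],0,-1]]}}

```text
time: 34.83
tcp_pos: [0.445, 0.2086, 0.0825]
tool_rot: [-0.002, -3.141, 0.001]
contact_force: [-0.6, -1.0, -1.4]
gripper_width: 0.0398
grip_force: 25.0
```

```bash
python3 st.py|tail -1
python3 - <<'E'
from fit import *
c=camera('side');cv2.imwrite('pics/s7.png',cv2.resize(c['frame'][70:220,150:350,::-1],None,fx=3,fy=3))
E
```

```text
[0.4452 0.2086 0.0827] [0.0024 1.    ] [-1.e-04 -2.e-04 -1.e+00] [ 0.3 -0.3 -0.6]
```

View pics/s7.png

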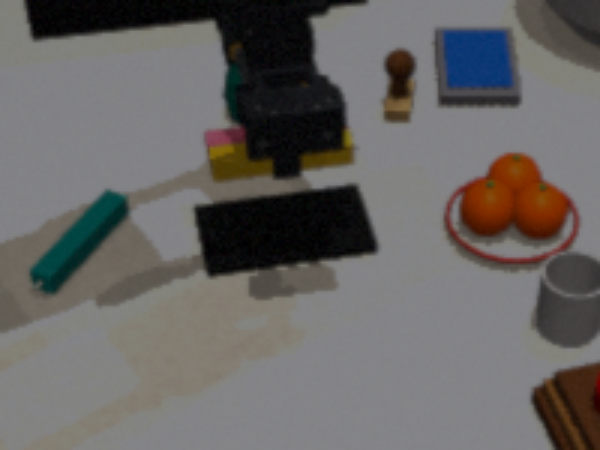

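Both candles are held level above the slab, with the yellow at crop (280,160) and the slab at (285,230). Lower them.

{"fn": "step_arm", "kwargs": {"commands": [[[0,1.5,20],0,-1],[[0,0,25],0,-1],[[0,0,15],0,-1],[[0,0,3],0,-1],[[0,0,0],0,-1]]}}

```text
time: 35.7
tcp_pos: [0.4454, 0.2109, 0.02]
tool_rot: [0.002, 3.141, 0.0]
contact_force: [0.9, -0.2, 0.1]
gripper_width: 0.0397
grip_force: 25.0
```

```bash
python3 st.py|tail -1
```

```text
[0.4459 0.2112 0.0206] [0.0012 1.    ] [ 1.6e-03  6.0e-04 -1.0e+00] [-0.4  0.3 -0.3]
```

{"fn": "step_arm", "kwargs": {"commands": [[[0,-0.5,4],0,-1],[[0,0,3.3],0,-1],[[0,0,0],0,-1],[[0,0,0],0,-1],[[0,0,0],0,-1]]}}

```text
time: 36.52
tcp_pos: [0.4453, 0.2105, 0.0128]
tool_rot: [0.002, 3.141, 0.0]
contact_force: [-1.3, -0.5, 5.9]
gripper_width: 0.0398
grip_force: 25.0
```

```bash
python3 st.py|tail -2
```

```text
[0.4453 0.2105 0.0128] [0.0012 1.    ] [ 3.e-04  1.e-04 -1.e+00] [-1.3 -0.5  6.2]
[0.4453 0.2105 0.0128] [0.0012 1.    ] [ 3.e-04  1.e-04 -1.e+00] [-1.1 -0.6  4.4]
```

{"fn": "step_arm", "kwargs": {"commands": [[[0,0,0],0,0],[[0,0,0],0,0.5],[[0,0,0],0,0.5],[[0,0,-10],0,0.5],[[0,0,-30],0,0.5]]}}

```text
time: 37.35
tcp_pos: [0.4436, 0.2098, 0.0518]
tool_rot: [-0.002, -3.138, 0.002]
contact_force: [-0.5, -0.5, 0.7]
gripper_width: 0.066
grip_force: 0.0
```

{"fn": "step_arm", "kwargs": {"commands": [[[0,0,-50],0,0.5],[[0,0,-50],0,0.5],[[0,-40,-50],0,0.5],[[0,-60,0],0,0.5],[[0,-60,0],0,0.5]]}}

```text
time: 37.98
tcp_pos: [0.4456, 0.0502, 0.2034]
tool_rot: [-0.001, 3.138, 0.0]
contact_force: [0.2, -0.0, 0.1]
gripper_width: 0.0663
grip_force: 0.0
```

{"fn": "step_arm", "kwargs": {"commands": [[[0,-60,0],0,0.5],[[0,-60,0],0,0.5],[[0,-60,0],0,0.5],[[0,0,0],0,0.5],[[0,0,0],0,0.5]]}}

```text
time: 38.6
tcp_pos: [0.4445, -0.1284, 0.2015]
tool_rot: [0.004, 3.142, 0.001]
contact_force: [0.2, 0.9, 0.5]
gripper_width: 0.0661
grip_force: 0.0
```

```bash
cat > end.py <<'E'
from fit import *
T,S=camera('top'),camera('side')
save(T,'topE')
cv2.imwrite('pics/sE.png',cv2.resize(S['frame'][70:270,150:430,::-1],None,fx=2.5,fy=2.5))
yt,pt=candles(T,(155,210,180,260)); ys,ps=candles(S,(210,285,120,170))
cl=lambda a:cv2.morphologyEx(a.astype(np.uint8),cv2.MORPH_CLOSE,np.ones((5,5)))>0
M['t']=M['pair']+[0,0,.01]; print(yt.sum(),pt.sum(),ys.sum(),ps.sum())
for mk in([(T,cl(yt|pt))],[(S,cl(ys|ps))]):
    if mk[0][1].sum()>100: r=fit(mk,'t',(.445,.21,3.14),True); print('pair',r[0].round(4),round(r[1],3))
E
python3 end.py; python3 chk.py cup "(.64,.06)" 0;python3 chk.py stupa "(.648,-.06)" .058
```

```text
527 487 325 129
pair [0.4464 0.2108 3.1545] 0.052
pair [0.4417 0.2114 3.1322] 0.373
cup top [0.6414 0.0607] 0.131
cup side [0.6406 0.0608] 0.065
cup z-free [ 6.41e-01  6.13e-02 -6.00e-04] 0.098
stupa top [ 0.6481 -0.0596] 0.045
stupa side [ 0.6471 -0.0573] 0.146
stupa z-free [ 0.6467 -0.0594  0.0022] 0.103
```

View pics/sE.png

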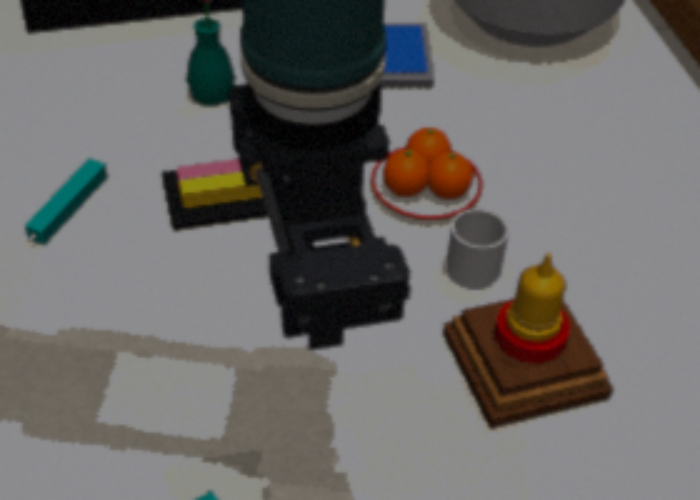

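The picture shows the candles flat on the slab at (215,185), the cup upright at (477,250), the stupa on the disc at (540,310) and the vase standing at (208,65). All measured positions are within tolerance, so I'm handing in.

```bash
python3 -c "
from bench import order
print(order.hand_in())"
```

```text
the job is handed in; nothing more can be done
None
```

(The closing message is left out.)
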